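# Clamp the block in the drilling jig

## Robot

A 7-joint arm with a two-finger parallel gripper is mounted at the origin on a cart in front of the work surface, level with it; the furniture and walls round the work are solid. World frame = base frame: x ahead of the robot, y to its left, z up, the work surface at z = 0. Lengths are in m, angles in rad, forces in N, time in s.
With the tool pointing down it reaches from about 0.425 to 0.925 m from the base axis. Payload 6.8 kg.
Tool frame: the origin (TCP) lies midway between the tips of the shut fingers; the grasp point (between the pads) lies 19 mm behind it; z points along the fingers, y is the direction in which the jaws open and shut (so a half turn about z gives the same grasp; the last joint's range is limited). The gripper opens to 85 mm and grips with 20 to 120 N. Pads are 22 mm wide; open, the fingers measure 114 mm over their backs; the gripper's body (76 mm by 85 mm) begins 54 mm behind the grasp point. The pads swing forward as they close: fully open they stand 13 mm farther back than shut.
Start: joints at [1.222, 0.477, 0.022, 1.555, -0.011, 1.109, -0.083], TCP at [0.161, -0.656, 0.231] pointing down, gripper open.
Joint ranges: [-2.96, 2.96], [-0.34, 2.1], [-1.41, 1.46], [0.24, 2.44], [-1.37, 4.51], [0.17, 1.92], [-2.96, 2.96]. Speed limits (rad/s): [2.39, 2.39, 3.14, 3.14, 3.14, 3.14, 3.14].

## Interface

Orientations are given as a rotation vector (axis times angle).
In Python, from bench import r, imaging gives the robot as it stands.
- The arm moves only by the tool jog_arm, never from a script. Its argument "rows" is a list of rows, each an object with "delta_rot": the turn, a rotation vector about the tool's x, y, z in degrees, a list of three; "xyz": the shift along the tool's x, y, z in cm, a list of three; "fingers": the closure, from 0 (fully open) to 1 (shut). A call has exactly 5 rows; each row is the pose to reach, as a shift and turn from the pose measured when the call began, along the tool's axes at that moment; what a row does not reach only later rows make up. A row lasts 1/12 s, in which the tool goes at most 41.7 mm and 7.16 degrees, less where a joint would pass 70% of its speed; a pose out of reach is approached as far as the arm can. A call with a gripper value outside its range is refused whole. The fingers move at their own pace and stop on an object; "grip_force" is the grip in N (left out, the last holds). Time passes only in rows, so rows that repeat a pose let the fingers close, or fill a call up. It gives the time, the measured TCP pose, the force and the opening at its end, in the units of the state.
- r.get_obs(): the state, without advancing time (a new reading comes with each control period).
- imaging.grab_frame(name): name is "side" or "top"; returns the picture (400x640x3 uint8, blue, green, red); there is no depth.
- imaging.camera_info(name): a dict with "camera_matrix" (3x3 intrinsics, pixels), "k1" (the pictures are not rectified: a ray, as slopes to the right and down, at radius r is drawn at 1 + k1 r^2 times it, then the intrinsics apply), "xyz" and "attitude" of the camera in the world. Camera axes: x right, y down, z forward; pixel columns grow to the right and rows downward; lengths in m; the calibration is good to about 2 mm. A picture is of the moment at which its call begins. camera_info takes no time and is no camera call.
- r.hand_in(): hands the job in, once; it reports no verdict.
Trained networks look in the newest picture that a camera, given by its name, has taken for a name from the list of things; names that differ only in an ending like _2 or _b are one class to them, and where a whole thing is asked for, a point or a joint stands for the part that bears it (a point fixed in the world has none). Each returns a list of dicts, best first, with "conf" (0 to 1); they miss things now and then, are a little off and sometimes report something else, mostly with a low value. They report only what shows in the picture. A call takes as long as a camera call. They do not tell look-alikes from the thing itself.
- imaging.find_in(camera, query): "position" ([column, row] in pixels, amid what is visible of it).
- imaging.cut_out(camera, query): "region" (400x640 bool, what is visible of it) and "position" ([column, row] in pixels, amid what is visible of it).
- imaging.tip_of(camera, query): "position" ([column, row] in pixels: a listed point, or the origin of a listed thing).
The state is a dict: "clock": time; "joints": joint angles; "qvel": joint speeds; "tau": joint torques, N m; "tcp_pos": TCP position; "orientation": TCP orientation; "contact_force": force on the tool from outside, world axes, zero at the start; "moment": the same for the moment, N m; "grip_width": finger opening in m.
Only numpy, scipy, OpenCV 4.12 (cv2) and the standard library are available. Lean on these libraries where they do the work, as an engineer would, in place of code of your own. Each camera call takes 0.05 s, during which the arm holds its last target.

## Task

Get the wooden block ready for drilling: with your fingertips, push it along the jig's channel until it is fully against the metal end stop, then push the toggle clamp's handle over and down past its dead point until it snaps into lock with the rubber pad pressing on the block. Only push: do not pick the block up, and leave the other things on the bench where they are.

Things in the scene. Friction and masses are not known exactly. Their poses are not given: they have to be found in the camera images.
- drill_jig: Jig fixed to the bench: plywood plate 210 mm (its x, -105 to 105) by 175 mm (its y, -65 to 110), 15 mm thick. Origin at bench height on the channel's centre line, z up. Two wooden rails, tops at z = 27 mm, run along x (-100 to 65 mm) at y = +-30 mm and leave a channel 46 mm wide, floor at z = 15 mm, leading to an aluminium end stop on the +x side.
- stop_face (a point): Middle of the end stop's face towards the channel, at jig x = 75, y = 0, z = 27 mm. The stop is 80 mm wide and its top is 39 mm above the bench.
- clamp_hinge (a point): Point on the clamp handle's hinge axis, which runs along jig x, at jig x = 45, y = 82, z = 59 mm. The steel clamp bracket round it (x 20 to 70 mm, y 46 to 94 mm) is up to 69 mm high. The handle swings in the plane jig x = 45 mm, away from the channel. The clamp's arm reaches from the bracket over the channel; open, arm and pad stay below z = 135 mm.
- clamp_handle (a joint): Toggle clamp handle, rad. 0 = open: handle 77 degrees above level, end 190 mm above the bench. Grows as it is pushed towards jig +y and down; 1.35 = locked, level, pointing to jig +y. Arm and pad follow. From 0.7 the sprung pad on the block resists (about 3 N at the grip) to the dead point at 1.05, then drives the handle to its stop by itself. Elsewhere friction holds it.
- handle_grip (a point): Centre of the black rubber grip of the clamp's handle, 100 mm from the hinge axis. The grip is round, 18 mm thick, and reaches from 57 to 133 mm from the axis.
- pad_face (a point): Centre of the underside of the clamp's round rubber pad, 18 mm across, sprung with 11 mm travel. Open, about 87 mm above the bench; locked, it presses on the block's top at jig x = 45 mm, y = 0 with about 10 N.
- beech_block: Drilled wooden block 110 x 42 x 30 mm, 0.09 kg, loose, lying in the jig's channel 30 to 60 mm short of the stop. Origin at the centre of its underside; its long side is its own y axis, which lies along jig x. Fully home its centre is at jig x = +20 mm.
- spanner_13: Open-ended steel spanner 188 mm long, lying on the bench beside the jig's -y edge; bystander.
- bolt_m12: Steel bolt 77 mm long, lying on the plate beside the +y rail, nearer the robot than the clamp; bystander.
- nut_m16: Steel nut 35 mm wide, 14 mm high, lying near the plate's +y edge, nearer the robot than the clamp; bystander.
- marker: White pen with a blue cap, 132 mm long, lying at the front left of the bench; bystander.
- tape_measure: Yellow tape measure 84 x 36 x 62 mm, standing at the left of the bench; bystander.
There are look-alikes about, which are no part of the job. Of the things like the beech_block, leave any that is green; of the rest the smaller one is meant.

How it is judged:
On the way, in this order (a step that is already met when the one before it is completed fails the run):
1. the block is fully against the end stop (x of beech_block in the frame of drill_jig above 0.0175 m), for 0.2 s.
2. the handle is past the dead point and locked (value of joint clamp_handle above 1.28 rad), for 0.2 s.
At the end, for the whole second after the job is handed in: The block lies on the plate between the rails within 2.5 mm of the end stop, the clamp's handle is at its locked stop (above 1.28 rad), and the pad presses on the block with more than 3 N, all at rest (x of beech_block in the frame of drill_jig above 0.0175 m and z of beech_block in the frame of drill_jig below 0.018 m and value of joint clamp_handle above 1.28 rad and contact force between clamp_pad and beech_block above 3 N and linear speed of beech_block below 0.01 m/s); the robot touches nothing.
It fails at once if the block is lifted off the plate (more than 8 mm) or tipped (z of beech_block in the frame of drill_jig above 0.023 m or angle between beech_block's own z axis and vertical above 0.2 rad).
It fails at once if another thing is moved by more than 20 mm (distance of any of spanner_13, bolt_m12, nut_m16, marker, tape_measure from where it was at the start of the episode above 0.02 m).
It also fails if it takes over 51 s, if anything falls off the work surface, if the arm or the gripper's body presses on something with over 40 N, if the wrist force passes 120 N, or if a joint passes its speed limit or range.

## Working session

There is one attempt and no reset: what is moved stays moved. The work goes in short steps, Python scripts to look and compute and a tool call to move; the robot and the scene stay as the last step left them, time stands still between calls to the robot, and variables do not carry over. Pictures are saved under pics/ and viewed, and the job is handed in when it is done.

Besides the shell and the picture viewer there is one more tool, called after "Request:" as name(argument=value, ...) on one line, values as JSON. jog_arm: Moves the arm, as the interface text tells. Its arguments: {"type":"object","properties":{"rows":{"type":"array","items":{"type":"object","properties":{"delta_rot":{"type":"array","items":{"type":"number"}},"xyz":{"type":"array","items":{"type":"number"}},"fingers":{"type":"number"}}}},"grip_force":{"type":"number"}},"required":["rows"]}

```bash
ls; mkdir -p pics
python3 - <<'E'
from bench import r, imaging
import cv2
print(r.get_obs())
for n in ["side","top"]:
    print(n, imaging.camera_info(n))
    cv2.imwrite(f"pics/{n}0.png", imaging.grab_frame(n))
for n in ["side","top"]:
    for q in ["drill_jig","stop_face","clamp_hinge","handle_grip","pad_face","beech_block","bolt_m12","nut_m16"]:
        print(n,q,[(round(d["conf"],2),[round(float(x),1) for x in d["position"]]) for d in imaging.tip_of(n,q)][:4])
print(r.get_obs()["clock"])
E
```

```text
pics
{'clock': 0.0, 'joints': array([ 1.2218731 ,  0.47781746,  0.02234924,  1.55645926, -0.01149942,
        1.10930291, -0.08306337]), 'qvel': array([-0.00040668,  0.00050564, -0.00081606, -0.00120783,  0.00015497,
       -0.00027091, -0.00209571]), 'tau': array([-6.51909286e-04, -5.96455657e+01,  1.60781264e+00, -2.81200057e+01,
        1.24617299e-02,  9.37139470e-03, -7.09474591e-06]), 'tcp_pos': array([ 0.1608251 , -0.65494452,  0.23031097]), 'orientation': array([-3.11702661e+00, -3.77229740e-01,  5.73659189e-04]), 'contact_force': array([-1.30592071,  0.28786529,  0.13930402]), 'moment': array([-0.00067874,  0.00750926, -0.03969302]), 'grip_width': 0.08529015595855904}
side {'camera_matrix': array([[515.30704396,   0.        , 316.17819916],
       [  0.        , 515.30704396, 203.32226719],
       [  0.        ,   0.        ,   1.        ]]), 'k1': 0.013354064866633658, 'xyz': array([ 0.19697399, -0.75058686,  1.17995638]), 'attitude': array([-2.42385569,  0.38547871, -0.12508066])}
top {'camera_matrix': array([[409.99203869,   0.        , 320.57235408],
       [  0.        
[... 327 characters left out ...]
ide clamp_hinge [(0.65, [365.7, 245.2]), (0.32, [360.8, 215.9])]
side handle_grip [(0.47, [363.6, 218.9])]
side pad_face [(0.58, [381.0, 253.2])]
side beech_block [(0.74, [362.0, 285.3]), (0.7, [294.6, 341.7]), (0.61, [337.5, 192.3])]
side bolt_m12 [(0.62, [347.2, 276.7]), (0.56, [379.9, 256.8])]
side nut_m16 [(0.25, [378.7, 253.8])]
top drill_jig [(0.66, [380.6, 183.2])]
top stop_face [(0.84, [370.1, 158.8])]
top clamp_hinge [(0.92, [352.5, 169.7])]
top handle_grip [(0.42, [350.1, 169.7])]
top pad_face [(0.37, [373.7, 163.5])]
top beech_block [(0.82, [407.4, 252.6]), (0.65, [279.6, 178.8]), (0.6, [380.6, 184.7])]
top bolt_m12 [(0.39, [366.1, 191.8])]
top nut_m16 [(0.46, [354.8, 189.5])]
0.9
```

View pics/side0.png

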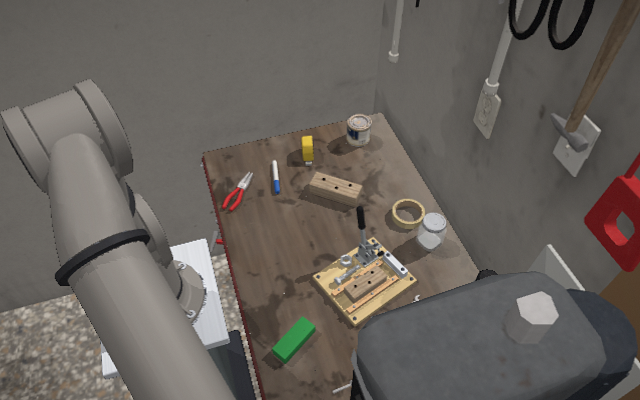

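View pics/top0.png

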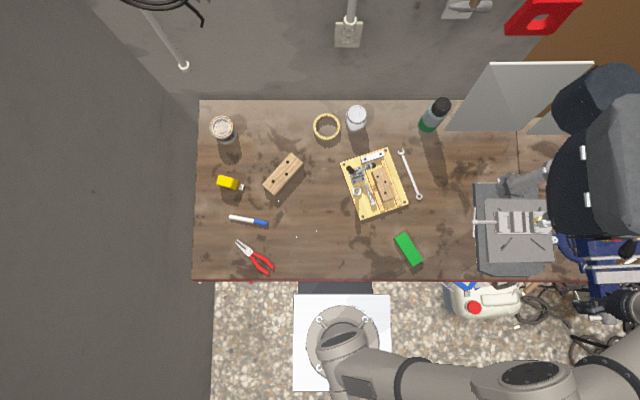

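Both views show the jig in the right centre (top ≈ (378,184), side ≈ (366,282)), its stop on the far side and the handle standing up. The large beech block and the green one are look-alikes. Next I zoom in and fit the jig pose.

```bash
cat > h.py <<'E'
import numpy as np, cv2
from scipy.spatial.transform import Rotation as R
from bench import r, imaging
def cam(n):
    c=imaging.camera_info(n); return c["camera_matrix"],c["k1"],np.array(c["xyz"]),R.from_rotvec(c["attitude"]).as_matrix()
def proj(n,P):
    K,k1,t,A=cam(n); p=(np.atleast_2d(P)-t)@A
    s=p[:,:2]/p[:,2:]; s=s*(1+k1*(s**2).sum(1,keepdims=True))
    return s@K[:2,:2].T+K[:2,2]
def ray(n,uv):
    K,k1,t,A=cam(n)
    d=(np.array(uv,float)-K[:2,2])/K[0,0]; s=d.copy()
    for _ in range(20): s=d/(1+k1*(s@s))
    v=A@np.array([s[0],s[1],1]); return t,v
def atz(n,uv,z):
    t,v=ray(n,uv); return t+v*(z-t[2])/v[2]
def jigT(q,P):
    P=np.atleast_2d(P); c,s=np.cos(q[2]),np.sin(q[2])
    return np.c_[q[0]+c*P[:,0]-s*P[:,1], q[1]+s*P[:,0]+c*P[:,1], P[:,2]]
E
python3 - <<'E'
from h import *
for n,(x,y,w,h) in {"side":(290,190,150,140),"top":(330,135,100,95)}.items():
    im=cv2.imread(f"pics/{n}0.png")[y:y+h,x:x+w]
    f=600//h; im=cv2.resize(im,None,fx=f,fy=f,interpolation=cv2.INTER_CUBIC)
    for k in range(0,w,20): cv2.putText(im,str(x+k),(k*f,10),0,.4,(0,0,255)); cv2.line(im,(k*f,0),(k*f,5),(0,0,255))
    for k in range(0,h,20): cv2.putText(im,str(y+k),(0,k*f+4),0,.4,(0,0,255))
    cv2.imwrite(f"pics/{n}0z.png",im)
for uv in [(380.6,183.2)]: print(atz("top",uv,0))
print(atz("side",(367.5,286.3),0))
print(atz("top",(370.1,158.8),.027),atz("side",(389.9,264.9),.027))
print(atz("top",(352.5,169.7),.059),atz("side",(365.7,245.2),.059))
print(atz("top",(380.6,184.7),.015),atz("side",(362,285.3),.015))
E
```

```text
[ 0.52086447 -0.13483986  0.        ]
[ 0.52633138 -0.12833771  0.        ]
[ 0.60036844 -0.09696653  0.027     ] [ 0.59858068 -0.10076715  0.027     ]
[ 0.55559882 -0.03410914  0.059     ] [ 0.55100937 -0.04212079  0.059     ]
[ 0.51291793 -0.13251118  0.015     ] [ 0.50971963 -0.12904883  0.015     ]
```

View pics/side0z.png

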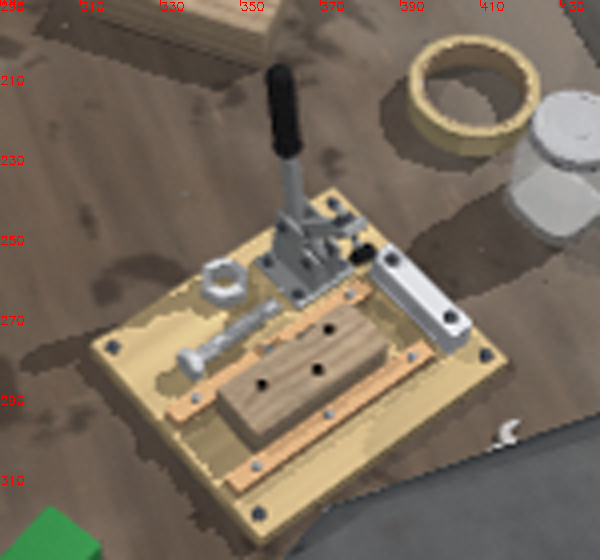

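View pics/top0z.png

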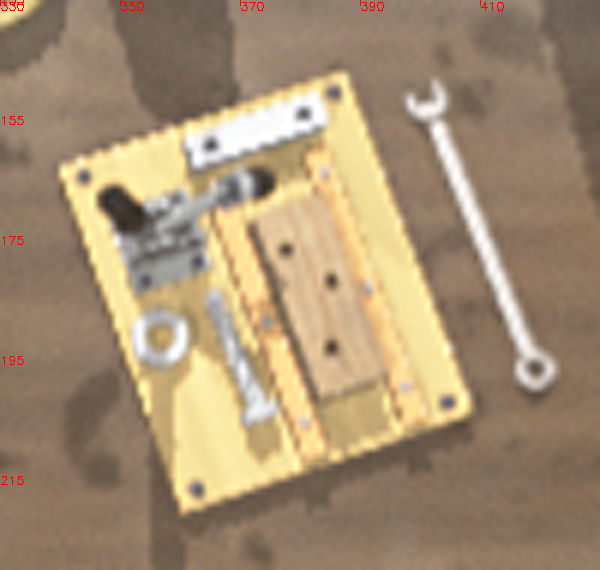

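```bash
cat > fit.py <<'E'
from h import *
from scipy.optimize import least_squares
C=np.array([[.105,.110,.015],[.105,-.065,.015],[-.105,-.065,.015],[-.105,.110,.015]])
T=np.array([[340,163],[387.8,147],[408.7,203.3],[360.5,220.5]])
S=np.array([[373.3,237],[417,279.5],[355.5,325.8],[313,276.3]])
f=lambda q:np.r_[(proj("top",jigT(q,C))-T).ravel(),(proj("side",jigT(q,C))-S).ravel()]
o=least_squares(f,[.52,-.13,.4]);q=o.x
print(q,np.degrees(q[2]),f(q).round(1))
ot=least_squares(lambda q:f(q)[:8],q);os_=least_squares(lambda q:f(q)[8:],q);print(ot.x,os_.x)
np.save("q.npy",q)
# block top corners at top face z=.045
def wl(P): # world->jig
    d=P-np.array([q[0],q[1],0]);c,s=np.cos(q[2]),np.sin(q[2]);return np.array([c*d[0]+s*d[1],-s*d[0]+c*d[1],P[2]])
for n,uv in [("top",(330+250/6,135+225/6)),("top",(330+322/6,135+195/6)),("top",(330+385/6,135+378/6)),("top",(330+318/6,135+400/6)),
 ("side",(290+348/4,190+307/4)),("side",(290+388/4,190+345/4)),("side",(290+258/4,190+425/4)),("side",(290+217/4,190+387/4))]:
    print(n,(1000*wl(atz(n,uv,.045))).round(1))
for P in [[.075,0,.027],[.045,.082,.059],[.045,.082+.1*np.cos(np.radians(77)),.059+.1*np.sin(np.radians(77))],[.045,.082+.133*np.cos(np.radians(77)),.059+.133*np.sin(np.radians(77))]]:
    w=jigT(q,P);print(w.round(4),proj("top",w).round(1),proj("side",w).round(1))
E
python3 fit.py
```

```text
[ 0.52958761 -0.13273001  0.33484815] 19.185385826405064 [-0.2 -1.1 -0.2 -1.5  0.8 -0.8  0.3 -1.  -0.9  0.  -0.3  0.9 -0.9 -0.4
 -1.2  0.2]
[ 0.52566088 -0.13206899  0.32947521] [ 0.53190775 -0.13283992  0.33795897]
top [29.4 25.3 45. ]
top [ 32.1 -18.5  45. ]
top [-76.1 -15.1  45. ]
top [-75.4  24.1  45. ]
side [36.1 16.  45. ]
side [ 37.4 -20.9  45. ]
side [-65.4 -15.   45. ]
side [-68.6  21.4  45. ]
[[ 0.6004 -0.1081  0.027 ]] [[373.4 158.8]] [[391.6 267. ]]
[[ 0.5451 -0.0405  0.059 ]] [[354.5 172.8]] [[363.4 245.3]]
[[ 0.5377 -0.0193  0.1564]] [[350.1 168.6]] [[359.9 217.2]]
[[ 0.5353 -0.0122  0.1886]] [[348.6 167.1]] [[358.7 207.4]]
```

```bash
cat >> h.py <<'E'
q=np.load("q.npy") if __import__("os").path.exists("q.npy") else None
def tgt(jx,jy,z):
    return jigT(q,[jx,jy,z])[0]
def move(P,yaw=None,o=None):
    "print shift cm & delta_rot deg in tool frame to reach world P with tool x along yaw (pointing down)"
    o=o or r.get_obs(); A=R.from_rotvec(o["orientation"]).as_matrix()
    yaw=q[2] if yaw is None else yaw
    c,s=np.cos(yaw),np.sin(yaw); B=np.array([[c,s,0],[s,-c,0],[0,0,-1.]])
    print("xyz",(100*A.T@(P-o["tcp_pos"])).round(2),"rot",np.degrees(R.from_matrix(A.T@B).as_rotvec()).round(1))
E
python3 - <<'E'
from h import *
o=r.get_obs();print(R.from_rotvec(o["orientation"]).as_matrix().round(2))
print(proj("top",o["tcp_pos"]),proj("side",o["tcp_pos"]))
for uv in [(475,280),(475,182),(550,200),(200,280),(600,280)]: print(uv,atz("top",uv,0).round(3),atz("top",uv,.2).round(3))
P=tgt(-.1,0,.12);print(P,proj("top",P))
move(P); move(P,q[2]+np.pi)
E
python3 - <<'E'
import cv2
im=cv2.imread("pics/top0.png")[50:400,330:640]
cv2.imwrite("pics/tz.png",cv2.resize(im,None,fx=1.7,fy=1.7))
E
```

```text
[[ 0.97  0.24  0.  ]
 [ 0.24 -0.97 -0.  ]
 [ 0.    0.   -1.  ]]
[[588.85642835 297.89740568]] [[280.43875669 564.12994482]]
(475, 280) [ 0.195 -0.439  0.   ] [ 0.205 -0.365  0.2  ]
(475, 182) [ 0.524 -0.458  0.   ] [ 0.487 -0.382  0.2  ]
(550, 200) [ 0.462 -0.705  0.   ] [ 0.434 -0.593  0.2  ]
(200, 280) [0.195 0.472 0.   ] [0.205 0.414 0.2  ]
(600, 280) [ 0.198 -0.842  0.   ] [ 0.207 -0.711  0.2  ]
[ 0.43514159 -0.16559259  0.12      ] [[396.61144587 203.2436945 ]]
xyz [ 38.31 -41.05  11.13] rot [ 0.  -0.  -5.4]
xyz [ 38.31 -41.05  11.13] rot [ -0.   -0.  174.6]
```

View pics/tz.png

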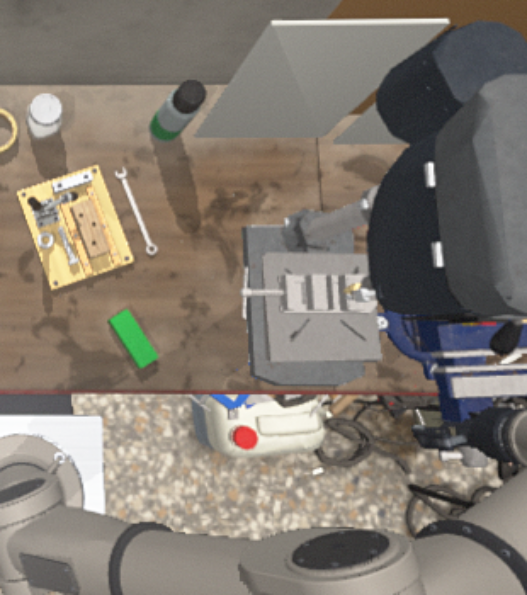

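The drill press and vise lie between the start pose and the jig, so I'll go around them close to the base and raised.

Request:
jog_arm(rows=[{"xyz": [0, -2.5, -3], "delta_rot": [0, 0, 0], "fingers": 1}, {"xyz": [0.5, -6, -5], "delta_rot": [0, 0, 0], "fingers": 1}, {"xyz": [1.2, -10, -7], "delta_rot": [0, 0, 0], "fingers": 1}, {"xyz": [1.9, -14, -7], "delta_rot": [0, 0, 0], "fingers": 1}, {"xyz": [2.6, -18, -7], "delta_rot": [0, 0, 0], "fingers": 1}])

```text
clock: 1.32
tcp_pos: [0.1434, -0.4748, 0.3027]
orientation: [3.116, 0.376, 0.001]
contact_force: [-0.3, 0.9, 1.1]
grip_width: 0.0253
```

Run:
```python
from h import *
o=r.get_obs();print(o["clock"],o["tcp_pos"],o["grip_width"],o["contact_force"])
for P in [(.20,-.40,.30),(.28,-.33,.30),(.435,-.166,.15)]: move(np.array(P))
```

```text
1.3167 [ 0.14343246 -0.47484754  0.30269194] 0.02529088232662959 [-0.30563206  0.91372512  1.05438567]
xyz [ 7.28 -5.92  0.25] rot [ 0.2 -0.  -5.4]
xyz [ 16.71 -10.82   0.24] rot [ 0.2 -0.  -5.4]
xyz [ 35.66 -23.1   15.21] rot [ 0.2 -0.  -5.4]
```

Request:
jog_arm(rows=[{"xyz": [2, -3.4, 0], "delta_rot": [0, 0, -2], "fingers": 1}, {"xyz": [5, -6, 0], "delta_rot": [0, 0, -5.4], "fingers": 1}, {"xyz": [9, -8, 0], "delta_rot": [0, 0, -5.4], "fingers": 1}, {"xyz": [13, -9.5, 0], "delta_rot": [0, 0, -5.4], "fingers": 1}, {"xyz": [16.7, -10.8, 0.2], "delta_rot": [0, 0, -5.4], "fingers": 1}])

```text
clock: 1.73
tcp_pos: [0.2794, -0.3297, 0.3014]
orientation: [3.093, 0.521, 0.003]
contact_force: [0.3, -0.8, 0.3]
grip_width: 0.0
```

Run:
```python
from h import *
o=r.get_obs();print(o["tcp_pos"],o["grip_width"])
move(tgt(-.1,0,.10))
```

```text
[ 0.27939757 -0.32971667  0.30144869] 3.16699928326755e-05
xyz [ 20.08 -10.52  20.1 ] rot [ 0.3 -0.  -0.1]
```

Request:
jog_arm(rows=[{"xyz": [3.2, -1.6, 1], "delta_rot": [0, 0, 0], "fingers": 1}, {"xyz": [6.5, -3.3, 2], "delta_rot": [0, 0, 0], "fingers": 1}, {"xyz": [10, -5.2, 3.5], "delta_rot": [0, 0, 0], "fingers": 1}, {"xyz": [13.4, -7, 5], "delta_rot": [0, 0, 0], "fingers": 1}, {"xyz": [16.8, -8.7, 7], "delta_rot": [0, 0, 0], "fingers": 1}])

```text
clock: 2.15
tcp_pos: [0.4104, -0.1924, 0.2325]
orientation: [3.091, 0.521, 0.006]
contact_force: [0.9, -0.7, 0.4]
grip_width: 0.0
```

Run:
```python
from h import *
o=r.get_obs();print(o["tcp_pos"],o["grip_width"])
move(tgt(-.1,0,.10))
```

```text
[ 0.41044773 -0.19244379  0.23247344] 3.314712267299627e-05
xyz [ 3.17 -1.83 13.24] rot [ 0.4 -0.2 -0.1]
```

Request:
jog_arm(rows=[{"xyz": [1.5, -0.9, 3], "delta_rot": [0.4, 0, 0], "fingers": 1}, {"xyz": [3.1, -1.8, 6], "delta_rot": [0.4, 0, 0], "fingers": 1}, {"xyz": [3.1, -1.8, 9.5], "delta_rot": [0.4, 0, 0], "fingers": 1}, {"xyz": [3.1, -1.8, 12], "delta_rot": [0.4, 0, 0], "fingers": 1}, {"xyz": [3.1, -1.8, 13.2], "delta_rot": [0.4, 0, 0], "fingers": 1}])

```text
clock: 2.57
tcp_pos: [0.4329, -0.1651, 0.0974]
orientation: [-3.095, -0.523, 0.001]
contact_force: [-0.4, 0.3, -0.8]
grip_width: -0.0001
```

```bash
cat > look.py <<'E'
from h import *
import sys
t=sys.argv[1]
o=r.get_obs();print(o["clock"],o["tcp_pos"],o["contact_force"].round(1))
B={"side":(290,190,150,140),"top":(330,115,100,110)}
for n,(x,y,w,h) in B.items():
    im=imaging.grab_frame(n)[y:y+h,x:x+w]
    f=4
    im=cv2.resize(im,None,fx=f,fy=f,interpolation=cv2.INTER_CUBIC)
    p=((proj(n,o["tcp_pos"])[0]-[x,y])*f).astype(int); cv2.drawMarker(im,tuple(int(v) for v in p),(0,0,255),0,10)
    im=cv2.copyMakeBorder(im,0,max(0,560-im.shape[0]),0,0,0); B[n]=im
im=cv2.hconcat([B["side"],B["top"]]);cv2.imwrite(f"pics/{t}.png",cv2.resize(im,None,fx=.8,fy=.8,interpolation=cv2.INTER_AREA))
E
python3 look.py a1
```

```text
2.5667 [ 0.43286275 -0.16511999  0.09741296] [-0.4  0.3 -0.8]
```

View pics/a1.png

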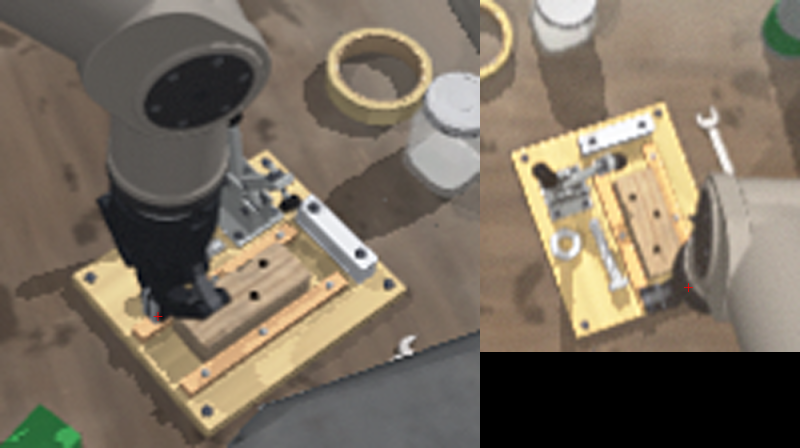

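Run:
```python
from h import *
o=r.get_obs()
im=imaging.grab_frame("side")[220:320,300:400]
cv2.imwrite("pics/z1.png",cv2.resize(im,None,fx=6,fy=6,interpolation=cv2.INTER_CUBIC))
T=R.from_rotvec(o["orientation"]).as_matrix()
for d in [(0,0,0),(0,.015,0),(0,-.015,0),(0,.0425,-.073),(0,-.0425,-.073),(.011,0,0)]: print(d,(6*(proj("side",o["tcp_pos"]+T@np.array(d))[0]-[300,220])).round())
```

```text
(0, 0, 0) [237. 412.]
(0, 0.015, 0) [261. 439.]
(0, -0.015, 0) [214. 386.]
(0, 0.0425, -0.073) [314. 392.]
(0, -0.0425, -0.073) [174. 240.]
(0.011, 0, 0) [259. 398.]
```

View pics/z1.png

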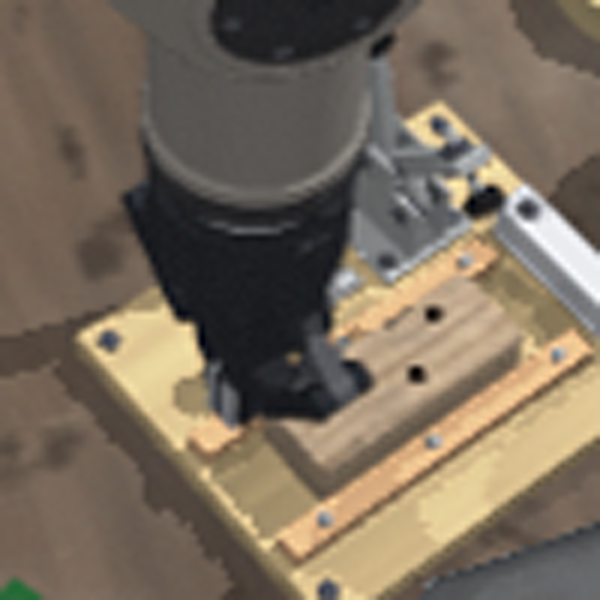

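Closed tips project at (237,412) in the zoom, and the picture agrees: they are behind the block's rear end and above the channel. Descending to z≈30 mm, above the rail tops.

Run:
```python
from h import *
o=r.get_obs();print(o["tcp_pos"]);move(tgt(-.1,0,.030))
```

```text
[ 0.43408975 -0.16586147  0.0999432 ]
xyz [0.1  0.01 6.99] rot [-0.  -0.1 -0.1]
```

Request:
jog_arm(rows=[{"xyz": [0, 0, 1.5], "delta_rot": [0, 0, 0], "fingers": 1}, {"xyz": [0, 0, 3], "delta_rot": [0, 0, 0], "fingers": 1}, {"xyz": [0, 0, 4.8], "delta_rot": [0, 0, 0], "fingers": 1}, {"xyz": [0, 0, 6.2], "delta_rot": [0, 0, 0], "fingers": 1}, {"xyz": [0, 0, 7.0], "delta_rot": [0, 0, 0], "fingers": 1}])

```text
clock: 3.13
tcp_pos: [0.4349, -0.1662, 0.0302]
orientation: [-3.098, -0.521, -0.004]
contact_force: [0.2, -0.7, 0.0]
grip_width: 0.0001
```

Request:
jog_arm(rows=[{"xyz": [0.5, 0, 0.2], "delta_rot": [0, 0, 0], "fingers": 1}, {"xyz": [1, 0, 0.2], "delta_rot": [0, 0, 0], "fingers": 1}, {"xyz": [1.5, 0, 0.2], "delta_rot": [0, 0, 0], "fingers": 1}, {"xyz": [2, 0, 0.2], "delta_rot": [0, 0, 0], "fingers": 1}, {"xyz": [2.5, 0, 0.2], "delta_rot": [0, 0, 0], "fingers": 1}])

```text
clock: 3.55
tcp_pos: [0.4596, -0.1581, 0.0291]
orientation: [3.097, 0.521, 0.006]
contact_force: [-0.9, 0.0, 0.6]
grip_width: -0.0004
```

```bash
python3 look.py a2;python3 - <<'E'
from h import *
o=r.get_obs();print(o["tcp_pos"]);move(tgt(-.046,0,.030))
E
```

```text
3.55 [ 0.45964897 -0.15806452  0.02908749] [-0.9  0.   0.6]
[ 0.46011956 -0.15766696  0.02890157]
xyz [ 2.78 -0.07 -0.1 ] rot [ 0.1 -0.3 -0. ]
```

View pics/a2.png

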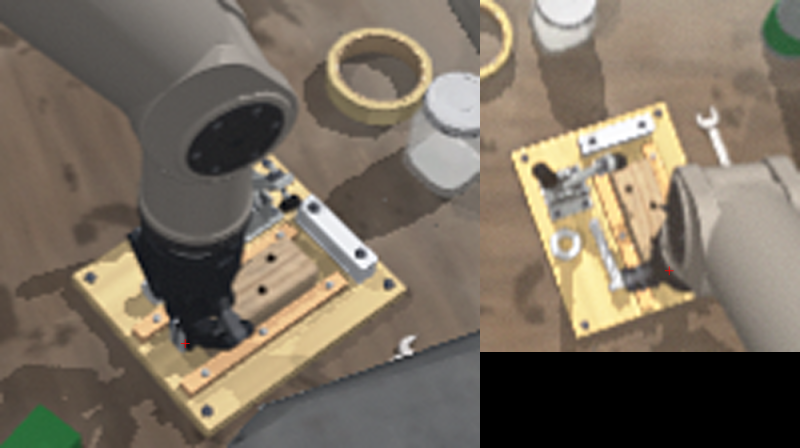

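The block is moving (holes shifted from (262,264) to (270,258) in the side view). Continuing slowly, watching the force.

Request:
jog_arm(rows=[{"xyz": [0.4, 0, -0.1], "delta_rot": [0, 0, 0], "fingers": 1}, {"xyz": [0.8, 0, -0.1], "delta_rot": [0, 0, 0], "fingers": 1}, {"xyz": [1.2, 0, -0.1], "delta_rot": [0, 0, 0], "fingers": 1}, {"xyz": [1.6, 0, -0.1], "delta_rot": [0, 0, 0], "fingers": 1}, {"xyz": [2.0, 0, -0.1], "delta_rot": [0, 0, 0], "fingers": 1}])

```text
clock: 4.07
tcp_pos: [0.4793, -0.151, 0.03]
orientation: [3.098, 0.522, 0.007]
contact_force: [-1.3, 0.3, 0.3]
grip_width: 0.0001
```

Request:
jog_arm(rows=[{"xyz": [0.1, 0, 0], "delta_rot": [0, 0, 0], "fingers": 1}, {"xyz": [0.2, 0, 0], "delta_rot": [0, 0, 0], "fingers": 1}, {"xyz": [0.3, 0, 0], "delta_rot": [0, 0, 0], "fingers": 1}, {"xyz": [0.4, 0, 0], "delta_rot": [0, 0, 0], "fingers": 1}, {"xyz": [0.5, 0, 0], "delta_rot": [0, 0, 0], "fingers": 1}])

```text
clock: 4.48
tcp_pos: [0.484, -0.1494, 0.0299]
orientation: [3.098, 0.522, 0.007]
contact_force: [0.1, -0.8, 0.1]
grip_width: 0.0003
```

```bash
python3 look.py a3;python3 - <<'E'
from h import *
o=r.get_obs();print(o["tcp_pos"]);move(tgt(-.046,0,.030))
E
```

```text
4.4833 [ 0.48395041 -0.14937405  0.02993386] [ 0.1 -0.8  0.1]
[ 0.48422944 -0.14927669  0.02999694]
xyz [ 0.23 -0.07  0.  ] rot [ 0.1 -0.3 -0. ]
```

View pics/a3.png

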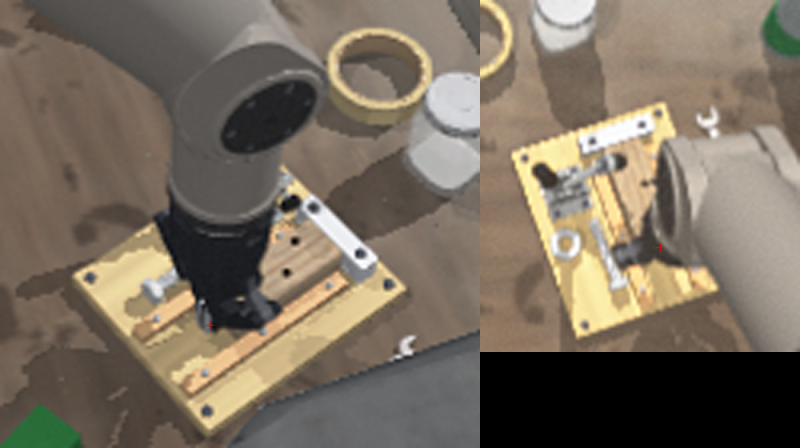

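The block is close to the stop (its far end is near (345,265) in the side view), but there is no contact force yet. Continuing in 1 mm steps.

Request:
jog_arm(rows=[{"xyz": [0.1, 0, 0], "delta_rot": [0, 0, 0], "fingers": 1}, {"xyz": [0.2, 0, 0], "delta_rot": [0, 0, 0], "fingers": 1}, {"xyz": [0.3, 0, 0], "delta_rot": [0, 0, 0], "fingers": 1}, {"xyz": [0.3, 0, 0], "delta_rot": [0, 0, 0], "fingers": 1}, {"xyz": [0.3, 0, 0], "delta_rot": [0, 0, 0], "fingers": 1}])

```text
clock: 5.0
tcp_pos: [0.4868, -0.1484, 0.0299]
orientation: [3.098, 0.522, 0.007]
contact_force: [-1.8, -1.0, 0.5]
grip_width: -0.0003
```

Request:
jog_arm(rows=[{"xyz": [0.1, 0, 0], "delta_rot": [0, 0, 0], "fingers": 1}, {"xyz": [0.2, 0, 0], "delta_rot": [0, 0, 0], "fingers": 1}, {"xyz": [0.2, 0, 0], "delta_rot": [0, 0, 0], "fingers": 1}, {"xyz": [0.2, 0, 0], "delta_rot": [0, 0, 0], "fingers": 1}, {"xyz": [0.2, 0, 0], "delta_rot": [0, 0, 0], "fingers": 1}])

```text
clock: 5.42
tcp_pos: [0.4868, -0.1483, 0.0297]
orientation: [3.098, 0.521, 0.001]
contact_force: [-5.4, -1.5, 4.3]
grip_width: 0.0003
```

Request:
jog_arm(rows=[{"xyz": [0.2, 0, 0], "delta_rot": [0, 0, 0], "fingers": 1}, {"xyz": [0.3, 0, 0], "delta_rot": [0, 0, 0], "fingers": 1}, {"xyz": [0.4, 0, 0], "delta_rot": [0, 0, 0], "fingers": 1}, {"xyz": [0.4, 0, 0], "delta_rot": [0, 0, 0], "fingers": 1}, {"xyz": [0.4, 0, 0], "delta_rot": [0, 0, 0], "fingers": 1}])

```text
clock: 5.83
tcp_pos: [0.4868, -0.1483, 0.0291]
orientation: [3.098, 0.519, -0.011]
contact_force: [-10.2, -3.6, 7.1]
grip_width: 0.0002
```

```bash
python3 look.py a4;python3 - <<'E'
from h import *
o=r.get_obs();print(o["tcp_pos"]);move(tgt(-.046,0,.030))
E
```

```text
5.8333 [ 0.48677387 -0.1483294   0.02909378] [-10.2  -3.6   7.1]
[ 0.48678694 -0.14834364  0.02907873]
xyz [-0.05 -0.07 -0.09] rot [-0.   0.4 -0.2]
```

View pics/a4.png

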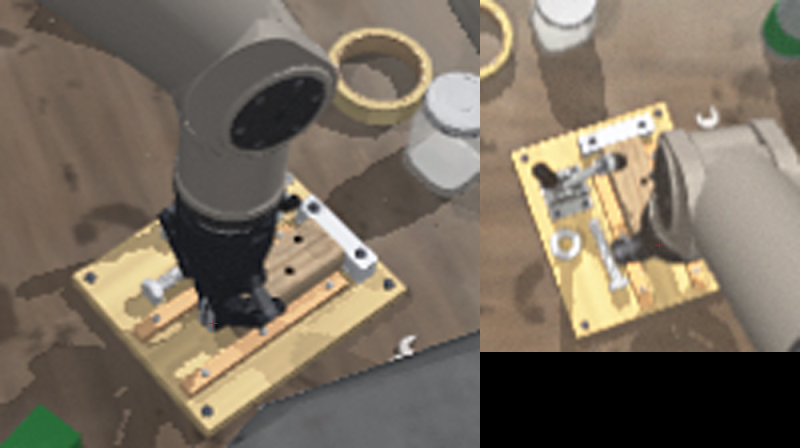

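TCP stalls at jig x = −45.5 mm, as expected for a home block (−46), with about 11 N on it, so the block is against the stop. Backing off, then rising.

Request:
jog_arm(rows=[{"xyz": [-1, 0, 0], "delta_rot": [0, 0, 0], "fingers": 1}, {"xyz": [-2, 0, -0.5], "delta_rot": [0, 0, 0], "fingers": 1}, {"xyz": [-2.5, 0, -3], "delta_rot": [0, 0, 0], "fingers": 1}, {"xyz": [-2.5, 0, -7], "delta_rot": [0, 0, 0], "fingers": 1}, {"xyz": [-2.5, 0, -11], "delta_rot": [0, 0, 0], "fingers": 1}])

```text
clock: 6.35
tcp_pos: [0.4623, -0.1561, 0.14]
orientation: [-3.098, -0.518, 0.013]
contact_force: [1.3, -1.5, 0.2]
grip_width: -0.0002
```

Run:
```python
from h import *
o=r.get_obs();print(o["tcp_pos"],o["joints"])
move(tgt(.0,0.04,.25),q[2]+np.pi/2)
move(tgt(.0,0.04,.25),q[2]-np.pi/2)
```

```text
[ 0.46225153 -0.15613974  0.14001593] [ 0.56606979  0.32686841 -0.4362318   2.05166066  0.19103772  0.80933286
 -1.22259732]
xyz [  7.03  -4.05 -11.05] rot [ -0.5   0.3 -90.2]
xyz [  7.03  -4.05 -11.05] rot [ 0.3  0.5 89.8]
```

Request:
jog_arm(rows=[{"xyz": [0, 0, -3], "delta_rot": [0, 0, -6], "fingers": 1}, {"xyz": [0, 0, -6.5], "delta_rot": [0, 0, -12], "fingers": 1}, {"xyz": [0, 0, -10], "delta_rot": [0, 0, -18], "fingers": 1}, {"xyz": [2, -1, -11], "delta_rot": [0, 0, -25], "fingers": 1}, {"xyz": [4, -2, -11], "delta_rot": [0, 0, -32], "fingers": 1}])

```text
clock: 6.77
tcp_pos: [0.4963, -0.1253, 0.2541]
orientation: [2.831, 1.355, -0.004]
contact_force: [1.0, 0.2, -0.4]
grip_width: -0.0
```

Request:
jog_arm(rows=[{"xyz": [0, 0, 0], "delta_rot": [0, 0, -7], "fingers": 1}, {"xyz": [0, 0, 0], "delta_rot": [0, 0, -14], "fingers": 1}, {"xyz": [0, 0, 0], "delta_rot": [0, 0, -21], "fingers": 1}, {"xyz": [0, 0, 0], "delta_rot": [0, 0, -28], "fingers": 1}, {"xyz": [0, 0, 0], "delta_rot": [0, 0, -35], "fingers": 1}])

```text
clock: 7.18
tcp_pos: [0.496, -0.1253, 0.2544]
orientation: [2.286, 2.151, -0.004]
contact_force: [0.1, -0.7, -1.3]
grip_width: -0.0004
```

Run:
```python
from h import *
o=r.get_obs();print(o["tcp_pos"],o["joints"])
move(tgt(.045,0.04,.25),q[2]+np.pi/2)
```

```text
[ 0.49604854 -0.12530893  0.2543784 ] [ 0.69684417  0.24863952 -0.6673719   1.87919701  0.17910043  1.07181605
 -0.10251523]
xyz [4.89 6.   0.42] rot [ -0.    0.2 -22.7]
```

Request:
jog_arm(rows=[{"xyz": [1, 1.2, 0], "delta_rot": [0, 0, -6], "fingers": 1}, {"xyz": [2, 2.5, 0.2], "delta_rot": [0, 0, -12], "fingers": 1}, {"xyz": [3, 4, 0.4], "delta_rot": [0, 0, -18], "fingers": 1}, {"xyz": [4, 5, 0.4], "delta_rot": [0, 0, -22.7], "fingers": 1}, {"xyz": [4.9, 6, 0.4], "delta_rot": [0, 0, -22.7], "fingers": 1}])

```text
clock: 7.6
tcp_pos: [0.5593, -0.0796, 0.2503]
orientation: [1.814, 2.561, -0.004]
contact_force: [0.8, -0.4, 0.4]
grip_width: 0.0001
```

```bash
python3 look.py a5
python3 - <<'E'
from h import *
o=r.get_obs();print(o["tcp_pos"],o["joints"])
move(tgt(.045,0.055,.155),q[2]+np.pi/2)
n="top"
for n in ["top","side"]: print([(round(d["conf"],2),d["position"]) for d in imaging.tip_of(n,"handle_grip")],proj(n,tgt(.045,.082+.0225,.059+.0974)))
E
```

```text
7.6 [ 0.55927607 -0.07963249  0.25032655] [ 0.8 -0.4  0.4]
[ 0.55999771 -0.07821043  0.2505312 ] [ 0.61095694  0.36692842 -0.73657647  1.76344982  0.27505291  1.11442604
  0.12050651]
xyz [ 1.38 -0.17  9.55] rot [0.1 0.2 0. ]
[(0.49, [247.3, 218.6])] [[350.1395458 168.6190964]]
[(0.66, [363.7, 215.1])] [[359.93632245 217.23282467]]
```

View pics/a5.png

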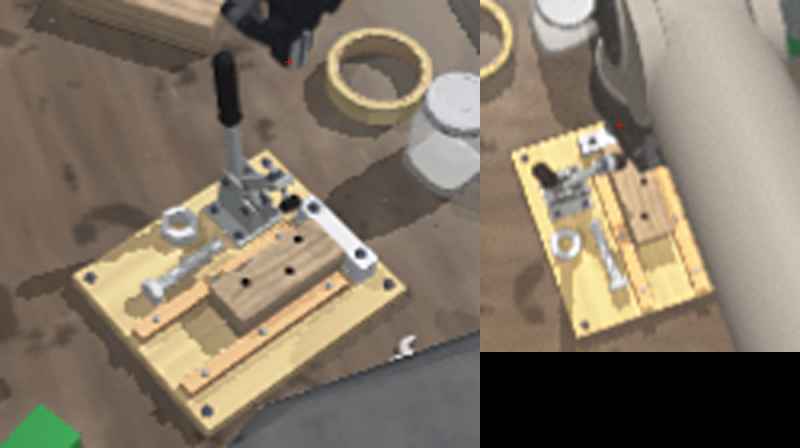

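The side view shows the block touching the stop. The handle grip runs from (222,55) to (230,123), which matches the prediction. Lowering to z=155 mm on the channel side of the handle.

Request:
jog_arm(rows=[{"xyz": [0.3, 0, 2], "delta_rot": [0, 0, 0], "fingers": 1}, {"xyz": [0.7, -0.1, 4.5], "delta_rot": [0, 0, 0], "fingers": 1}, {"xyz": [1.1, -0.2, 7], "delta_rot": [0, 0, 0], "fingers": 1}, {"xyz": [1.4, -0.2, 9], "delta_rot": [0, 0, 0], "fingers": 1}, {"xyz": [1.4, -0.2, 9.5], "delta_rot": [0, 0, 0], "fingers": 1}])

```text
clock: 8.22
tcp_pos: [0.5491, -0.0687, 0.1522]
orientation: [-1.823, -2.557, 0.011]
contact_force: [-0.2, 0.2, 0.3]
grip_width: -0.0
```

```bash
cat > arc.py <<'E'
from h import *
o=r.get_obs();print(o["clock"],o["tcp_pos"],o["contact_force"].round(1))
A=R.from_rotvec(o["orientation"]).as_matrix()
for h in np.arange(0,1.36,.1):
    th=np.radians(77)-h; rho=.0965
    P=tgt(.045,.082+rho*np.cos(th)-.009*np.sin(th)-.011,.059+rho*np.sin(th)+.009*np.cos(th))
    print(round(h,2),(100*A.T@(P-o["tcp_pos"])).round(1))
E
python3 arc.py
```

```text
8.2167 [ 0.54905762 -0.0686688   0.15222364] [-0.2  0.2  0.3]
0.0 [ 3.   0.5 -0.3]
0.1 [ 3.9  0.5 -0.1]
0.2 [4.9 0.5 0.1]
0.3 [5.8 0.5 0.5]
0.4 [6.6 0.5 1. ]
0.5 [7.4 0.5 1.5]
0.6 [8.2 0.5 2.1]
0.7 [8.9 0.6 2.8]
0.8 [9.5 0.6 3.5]
0.9 [10.   0.6  4.3]
1.0 [10.5  0.6  5.2]
1.1 [10.9  0.6  6.1]
1.2 [11.1  0.6  7. ]
1.3 [11.3  0.6  8. ]
```

Request:
jog_arm(rows=[{"xyz": [0.8, 0.4, -0.3], "delta_rot": [0, 0, 0], "fingers": 1}, {"xyz": [1.6, 0.5, -0.3], "delta_rot": [0, 0, 0], "fingers": 1}, {"xyz": [2.4, 0.5, -0.3], "delta_rot": [0, 0, 0], "fingers": 1}, {"xyz": [3.2, 0.5, -0.3], "delta_rot": [0, 0, 0], "fingers": 1}, {"xyz": [4.0, 0.5, -0.1], "delta_rot": [0, 0, 0], "fingers": 1}])

```text
clock: 8.63
tcp_pos: [0.5415, -0.0283, 0.1545]
orientation: [1.823, 2.558, -0.009]
contact_force: [-0.2, 0.9, 1.5]
grip_width: 0.0003
```

```bash
python3 look.py a6; python3 arc.py
```

```text
8.6333 [ 0.54146281 -0.02828271  0.15451034] [-0.2  0.9  1.5]
8.7333 [ 0.54053168 -0.02725367  0.15367212] [ 0.7 -0.6 -0. ]
0.0 [-1.2 -0.  -0.1]
0.1 [-0.3  0.   0. ]
0.2 [0.7 0.  0.3]
0.3 [1.6 0.  0.7]
0.4 [2.4 0.  1.1]
0.5 [3.2 0.  1.6]
0.6 [4.  0.  2.3]
0.7 [4.7 0.  2.9]
0.8 [5.3 0.  3.7]
0.9 [5.8 0.  4.5]
1.0 [6.3 0.  5.3]
1.1 [6.7 0.  6.2]
1.2 [6.9 0.  7.2]
1.3 [7.1 0.  8.1]
```

View pics/a6.png

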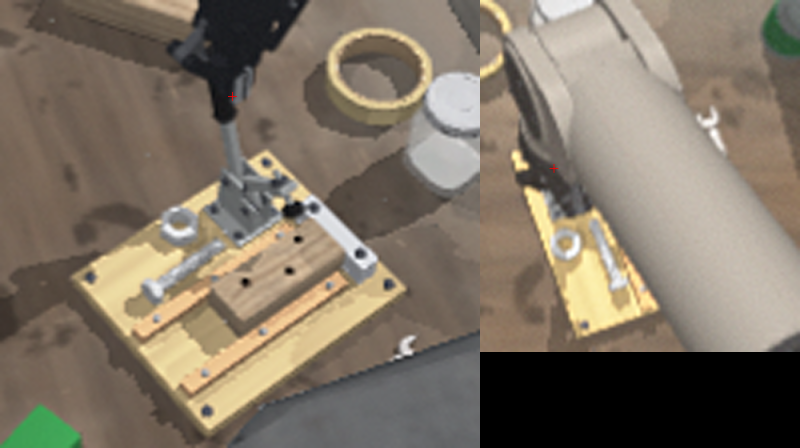

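The tips are on the grip and the handle has begun to lean (the pad has moved down a little, to (292,208)). Following the arc.

Request:
jog_arm(rows=[{"xyz": [0.7, 0, 0.3], "delta_rot": [0, 0, 0], "fingers": 1}, {"xyz": [1.6, 0, 0.7], "delta_rot": [0, 0, 0], "fingers": 1}, {"xyz": [2.4, 0, 1.1], "delta_rot": [0, 0, 0], "fingers": 1}, {"xyz": [3.2, 0, 1.6], "delta_rot": [0, 0, 0], "fingers": 1}, {"xyz": [4.0, 0, 2.3], "delta_rot": [0, 0, 0], "fingers": 1}])

```text
clock: 9.15
tcp_pos: [0.5271, 0.0114, 0.1302]
orientation: [-1.82, -2.56, 0.009]
contact_force: [1.2, 0.8, 0.9]
grip_width: 0.0001
```

```bash
python3 look.py a7; python3 arc.py
```

```text
9.15 [0.52711859 0.01143767 0.13021569] [1.2 0.8 0.9]
9.25 [0.52567123 0.01228337 0.12919557] [ 0.1  0.7 -1.1]
0.0 [-5.4  0.1 -2.6]
0.1 [-4.5  0.1 -2.4]
0.2 [-3.6  0.1 -2.1]
0.3 [-2.7  0.1 -1.8]
0.4 [-1.8  0.1 -1.3]
0.5 [-1.   0.1 -0.8]
0.6 [-0.2  0.1 -0.2]
0.7 [0.5 0.1 0.5]
0.8 [1.1 0.1 1.3]
0.9 [1.6 0.1 2.1]
1.0 [2.1 0.1 2.9]
1.1 [2.4 0.1 3.8]
1.2 [2.7 0.1 4.7]
1.3 [2.9 0.2 5.7]
```

View pics/a7.png

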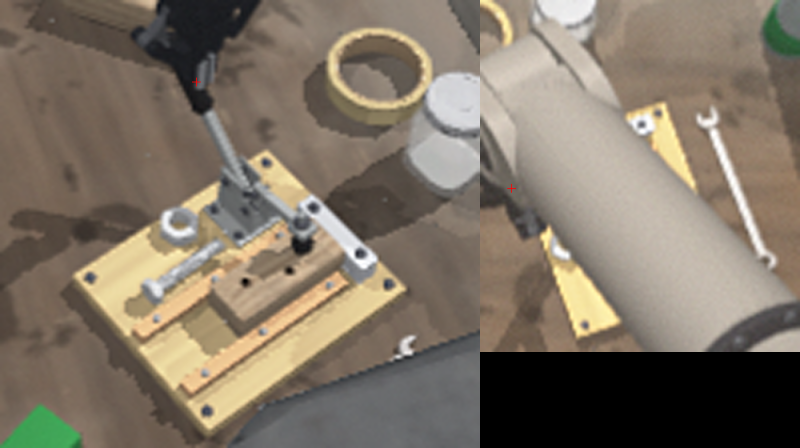

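The handle is following and the pad is just above the block at (302,245). Pushing on through the dead point.

Request:
jog_arm(rows=[{"xyz": [0.5, 0, 0.5], "delta_rot": [0, 0, 0], "fingers": 1}, {"xyz": [1.1, 0.1, 1.3], "delta_rot": [0, 0, 0], "fingers": 1}, {"xyz": [1.6, 0.1, 2.1], "delta_rot": [0, 0, 0], "fingers": 1}, {"xyz": [2.1, 0.1, 2.9], "delta_rot": [0, 0, 0], "fingers": 1}, {"xyz": [2.4, 0.1, 3.8], "delta_rot": [0, 0, 0], "fingers": 1}])

```text
clock: 9.67
tcp_pos: [0.5183, 0.0359, 0.0904]
orientation: [-1.814, -2.56, 0.011]
contact_force: [0.6, -0.1, 1.2]
grip_width: 0.0002
```

```bash
python3 look.py a8; python3 arc.py
```

```text
9.6667 [0.51828577 0.03587111 0.09035401] [ 0.6 -0.1  1.2]
9.7667 [0.51692661 0.03572912 0.08932148] [ 0.2 -0.2  0.3]
0.0 [-7.9  0.1 -6.6]
0.1 [-7.   0.1 -6.4]
0.2 [-6.   0.1 -6.1]
0.3 [-5.2  0.1 -5.8]
0.4 [-4.3  0.1 -5.3]
0.5 [-3.5  0.1 -4.8]
0.6 [-2.7  0.1 -4.2]
0.7 [-2.   0.1 -3.5]
0.8 [-1.4  0.1 -2.7]
0.9 [-0.9  0.1 -1.9]
1.0 [-0.4  0.1 -1.1]
1.1 [-0.1  0.2 -0.2]
1.2 [0.2 0.2 0.8]
1.3 [0.4 0.2 1.7]
```

View pics/a8.png

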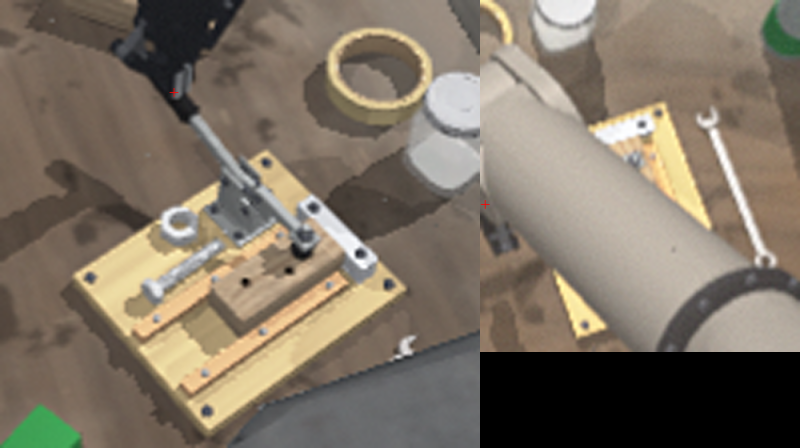

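Request:
jog_arm(rows=[{"xyz": [0.1, 0.1, 0.4], "delta_rot": [0, 0, 0], "fingers": 1}, {"xyz": [0.2, 0.1, 0.8], "delta_rot": [0, 0, 0], "fingers": 1}, {"xyz": [0.3, 0.1, 1.3], "delta_rot": [0, 0, 0], "fingers": 1}, {"xyz": [0.3, 0.1, 1.6], "delta_rot": [0, 0, 0], "fingers": 1}, {"xyz": [0.3, 0.1, 1.7], "delta_rot": [0, 0, 0], "fingers": 1}])

```text
clock: 10.18
tcp_pos: [0.5164, 0.0386, 0.0717]
orientation: [-1.811, -2.558, 0.014]
contact_force: [0.7, -0.2, 0.2]
grip_width: 0.0001
```

Request:
jog_arm(rows=[{"xyz": [0, 0, -2], "delta_rot": [0, 0, 0], "fingers": 1}, {"xyz": [0, 0, -5], "delta_rot": [0, 0, 0], "fingers": 1}, {"xyz": [0, 0, -9], "delta_rot": [0, 0, 0], "fingers": 1}, {"xyz": [0, 0, -13], "delta_rot": [0, 0, 0], "fingers": 1}, {"xyz": [0, 0, -16], "delta_rot": [0, 0, 0], "fingers": 1}])

```text
clock: 10.6
tcp_pos: [0.5188, 0.0396, 0.2349]
orientation: [-1.812, -2.56, 0.012]
contact_force: [0.4, -0.1, 0.2]
grip_width: 0.0002
```

```bash
python3 look.py a9
python3 - <<'E'
from h import *
for h in [1.0,1.1,1.2,1.28,1.35]:
    th=np.radians(77)-h
    for rho in [.057,.133]:
        print(h,rho,((proj("side",tgt(.045,.082+rho*np.cos(th),.059+rho*np.sin(th)))[0]-[290,190])*3.2).round())
E
```

```text
10.6 [0.51880238 0.03963701 0.23488497] [ 0.4 -0.1  0.2]
1.0 0.057 [194. 122.]
1.0 0.133 [142.  49.]
1.1 0.057 [193. 124.]
1.1 0.133 [139.  56.]
1.2 0.057 [192. 127.]
1.2 0.133 [137.  64.]
1.28 0.057 [191. 130.]
1.28 0.133 [136.  71.]
1.35 0.057 [191. 133.]
1.35 0.133 [135.  77.]
```

View pics/a9.png

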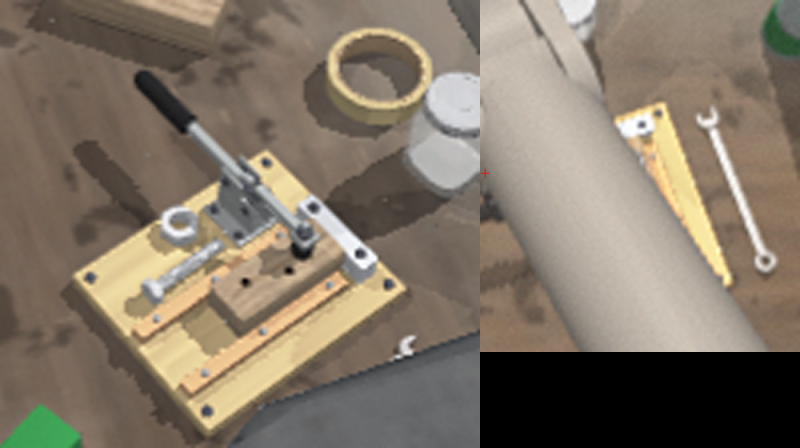

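Run:
```python
from h import *
im=imaging.grab_frame("side")
c=cv2.resize(im[200:290,325:415],None,fx=6,fy=6,interpolation=cv2.INTER_CUBIC)
cv2.imwrite("pics/b1.png",c)
hsv=cv2.cvtColor(im,cv2.COLOR_BGR2GRAY)
m=np.zeros_like(hsv);m[205:235,328:355]=(hsv[205:235,328:355]<45)
n,l,s,ce=cv2.connectedComponentsWithStats(m)
i=1+np.argmax(s[1:,4]);ys,xs=np.where(l==i);p=np.c_[xs,ys].astype(float)
cc=p.mean(0);u,sv,vt=np.linalg.svd(p-cc,full_matrices=False);d=vt[0];t=(p-cc)@d
print("area",len(p),"centre",cc,"dir",np.degrees(np.arctan2(d[1],d[0]))%180,"len",np.ptp(t))
for h in [1.05,1.1,1.2,1.28,1.35]:
    th=np.radians(77)-h
    a,b,g=[proj("side",tgt(.045,.082+rho*np.cos(th),.059+rho*np.sin(th)))[0] for rho in (.057,.133,.095)]
    print(h,g.round(1),(np.degrees(np.arctan2(*(b-a)[::-1]))%180).round(1),np.linalg.norm(b-a).round(1))
for cam_ in ["side"]:
    for nme in ["beech_block","pad_face","handle_grip"]: print(nme,[(round(d["conf"],2),d["position"]) for d in imaging.tip_of(cam_,nme)])
print("block home->",proj("side",tgt(.02,0,.015)),"pad",proj("side",tgt(.045,0,.045)))
```

```text
area 122 centre [340.51639344 221.06557377] dir 45.991225798622594 len 22.672960725883787
1.05 [342.1 217.4] 52.6 27.6
1.1 [341.7 218.1] 51.4 27.2
1.2 [341.2 219.8] 49.0 26.3
1.28 [341.  221.3] 46.9 25.5
1.35 [340.8 222.8] 45.0 24.6
beech_block [(0.97, [292.8, 338.6]), (0.7, [334.0, 193.9]), (0.67, [374.3, 276.0])]
pad_face [(0.47, [382.6, 267.4])]
handle_grip [(0.71, [340.3, 221.1])]
block home-> [[375.50172382 280.33465118]] pad [[383.72437377 269.16555164]]
```

View pics/b1.png

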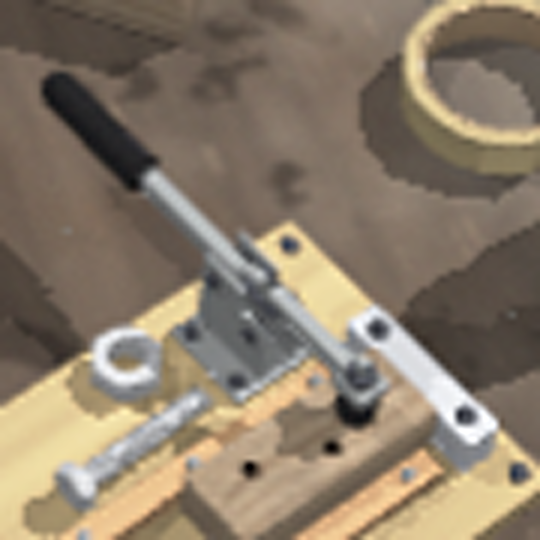

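The grip measures 46.0° in the image: 45.0° would be 1.35 rad and 46.9° would be 1.28 rad, so it is close to the stop. The fingertips also reached z=72 mm with no force, lower than a handle short of 1.28 would have allowed, so it had snapped away by itself. The pad is on the block, the block is at the stop, and the gripper is clear.

Run:
```python
from bench import r
print(r.hand_in()); o=r.get_obs(); print(o["clock"],o["contact_force"])
```

```text
the job is handed in; nothing more can be done
None
the job is handed in; nothing more can be done
```

The block is against the end stop and the clamp is locked on it. I handed the job in shortly after 10.6 s on the robot's clock, with no verdict reported.

- **Block:** I pushed it along the channel with the closed fingertips until it stalled against the stop with about 11 N on it. The tool stopped at jig x = −45.5 mm, where about −46 mm was expected for a home block. The pictures show the block touching the stop.
- **Clamp:** I pushed the handle along its arc past the dead point. The last bit of travel met no force, with the tips at z = 72 mm, so the handle had snapped down by itself. I then lifted the gripper clear, to z = 235 mm.
- **Handle angle:** In the side view the grip lies at 46.0°. That falls between 45.0° (the 1.35 rad stop) and 46.9° (the 1.28 rad threshold), so it reads about 1.31 rad. The grip's centre sits about 2 pixels above where the stop would put it and, taken alone, reads just under 1.28 rad. The pose fit showed a similar pixel offset with the handle open, so I took the handle as locked.
- **Pad:** It is seen seated on the block. I could not measure its force.
- **Bystanders:** The nut, bolt and spanner look unmoved. I did not check the marker or tape measure again; the arm never went near them. In the last view the arm hid most of the jig from the top camera, so the final check rests on the side camera.

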